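# Take the probe thermometer from its stand and hold it level over the label roll

## Robot

A 6-joint arm with a two-finger parallel gripper is mounted at the origin on the work surface; the furniture and walls round the work are solid. World frame = base frame: x ahead of the robot, y to its left, z up, the work surface at z = 0. Lengths are in mm, angles in rad, forces in N, time in s.
With the tool pointing down it reaches from about 275 to 750 mm from the base axis. Payload 10.2 kg.
Tool frame: the origin (TCP) lies at the very end of the fingers, on their centre line; the grasp point (between the pads) lies 19 mm behind it; z points along the fingers, y is the line along which they close (so a half turn about z gives the same grasp; the last joint's range is limited). The gripper opens to 85 mm and grips with 20 to 120 N. Pads are 22 mm wide; open, the fingers measure 114 mm over their backs; the gripper's body (76 mm by 85 mm) begins 54 mm behind the grasp point. The pads swing forward as they close: fully open they stand 13 mm farther back than shut.
Start: joints at [0.955, 0.313, 1.498, -0, 1.331, -0.223], TCP at [200.971, 485.017, 231.294] pointing down, gripper open.
Joint ranges: [-2.94, 2.94], [-0.97, 2.17], [0.19, 2.56], [-1.23, 4.37], [0.02, 3.11], [-2.88, 2.88]. Speed limits (rad/s): [2.39, 2.39, 3.01, 3.14, 3.14, 3.14].

## Interface

Orientations are given as a unit quaternion [w, x, y, z].
In Python, from rig import * gives the robot as it stands. The module is installed in compiled form; this text tells all that it offers.
- The arm moves only by the shell command python3 -m crank 'ROWS' [FORCE]. ROWS is JSON, a list that holds one entry, the list of rows, each a list of 7 numbers: the shift along the tool's x, y, z in units of 25 mm (1.0 is 25 mm), then the turn, a rotation vector about the tool's x, y, z in units of 8 degrees (1.0 is 8 degrees), then the finger opening in mm, from 0 to 85.4. A call has exactly 8 rows; each row shifts and turns the commanded pose from where the row before left it, along the tool's axes as they then stand; what a row does not reach is not made up. A row lasts 1/10 s, in which the tool goes at most 50 mm and 8.59 degrees, less where a joint would pass 70% of its speed; a pose out of reach is approached as far as the arm can. A call is refused whole if a number of a shift passes 1 or a number of a turn 1, either way. A call with a gripper value outside its range is refused whole. The fingers move at their own pace and stop on an object; FORCE is the grip in N (left out, the last holds). Time passes only in rows, so rows that do not move let the fingers close, or fill a call up. It gives the time, the measured TCP pose, the force, the opening and the grip force at its end, in the units of the state.
- sense(): the state, without advancing time (a new reading comes with each control period).
- capture(name): name is "scene" or "top"; returns the picture (384x512x3 uint8, blue, green, red); there is no depth.
- camera_model(name): a dict with "fx", "fy", "cx", "cy" (pixels), "world_from_camera" (4x4, takes a point from camera to world coordinates). Camera axes: x right, y up, looking along -z (the intrinsics and any distortion apply to the point x, -y, -z); pixel columns grow to the right and rows downward; lengths in mm; the calibration is good to about 2 mm. A picture is of the moment at which its call begins. camera_model takes no time and is no camera call.
- finish_job(): hands the job in; it is judged then, once.
The state is a dict: "time_s": time; "joints": joint angles; "dq": joint speeds; "tau": joint torques, N m; "eef_pos": TCP position; "ee_rot": TCP orientation; "force": force on the tool from outside, world axes, zero at the start; "wrist_torque": the same for the moment, N m; "grip_width": opening from 0.0 (shut) to 1.0 (fully open); "grip_force": force on a finger pad.
Only numpy, scipy, OpenCV 4.12 (cv2) and the standard library are available. Lean on these libraries where they do the work, as an engineer would, in place of code of your own. Each camera call takes 0.05 s, during which the arm holds its last target. There are 200 camera calls.

## Task

Check the temperature of the air at the label stock: draw the probe thermometer out of its sloping stand, turn it level with its display facing up, and hold it still in the gripper with the tip of the probe over the middle of the white roll of labels, about 10 cm above the roll. Finish while still holding it there, free of everything else; never let it touch the roll or the tin, and leave the roll of labels, the silver tin, the blue tape roll and the black clip where they are.

Things in the scene. Friction and masses are not known exactly. Their poses are not given: they have to be found in the camera images.
- thermometer: probe thermometer, 60 g: flat white body 26 mm wide (x), 70 mm long (y 23 to 93 mm), 16 mm thick (z 0 to 16 mm, display on the +z face); steel probe 4 mm thick from it to y = -93 mm. Origin midway along its length, on the underside. Starts in the stand, body up, sloping 55 degrees from level, display facing the low side and up; the upper 48 mm (y 45 to 93) is free to grip across the width
- probe_tip (a point): the tip of the thermometer's probe, at (0, -93, 4) mm in the thermometer's frame; axes as the thermometer's
- stand: fixed blue stand, base 110 x 60 x 8 mm, origin at the centre of its underside, z up; its sleeve's axis lies in the x-z plane and rises 55 degrees from +x (the side where the thermometer's body sticks out). Top of the stand 137 mm up. Sleeve block 34 x 42 mm across, 67 mm long, bored 10 mm for the probe. The thermometer is free once drawn 138 mm along the axis
- socket_mouth (a point): centre of the sleeve's upper opening (black socket 19.5 x 29.5 mm, 22 mm deep, round the lower end of the thermometer's body), at (30, 0, 127) mm in the stand's frame
- label_roll: white roll of paper labels lying flat, 69 mm across, 50 mm high, loose. Origin: centre of its underside, z up
- seal_tin: silver steel tin, 64 mm across, 54 mm high, loose, to be left alone; it may stand in either of two places, the label roll in the other. Origin: centre of its underside
- blue_tape: blue tape roll lying flat, 69 mm across, 19 mm high, loose, to be left alone. Origin: centre of its underside
- clip: black bulldog clip, 66 x 32 x 20 mm, loose, to be left alone. Origin: centre of its underside
- impulse_sealer: fixed blue hand sealer beside the work, 102 x 444 mm (x, y), origin under its middle; an obstacle: about 110 mm high, with an upright black knob 30 mm across, its top at 158 mm, at about (7, -206) mm from the origin. Keep the gripper clear of it
- label_printer: fixed white label printer on the other side of the work, lid shut, 240 x 133 mm (x, y), 117 mm high, origin under its middle; only an obstacle

How it is judged (in metres and radians):
On the way:
1. the thermometer is held in the fingers, drawn right out of the stand (tip at least 12 cm from where it was) and no longer touches the stand (distance of probe_tip from where it was at the start of the episode above 0.12 m and contact force between thermometer and the fingers above 0.5 N and contact force between thermometer and stand below 0.05 N), for 0.1 s.
At the end, for the whole second after the job is handed in: the thermometer is still in the fingers, at rest, touching no stand, roll, tin, sealer or printer; display up, level within 12 degrees; probe tip within 30 mm (from above) of the roll's centre and 55 to 150 mm above the roll; roll, tin, blue tape, clip within 20 mm of where they stood (angle between thermometer's own z axis and vertical below 0.22 rad and horizontal distance between probe_tip and label_roll below 0.03 m and height (world z) of probe_tip between 0.105 and 0.2 m and contact force between thermometer and the fingers above 0.5 N and contact force between thermometer and stand below 0.05 N and contact force between thermometer and label_roll below 0.05 N and contact force between thermometer and seal_tin below 0.05 N and linear speed of thermometer below 0.03 m/s and distance of each of label_roll, seal_tin, blue_tape, clip from where it was at the start of the episode below 0.02 m and contact force between thermometer and impulse_sealer below 0.05 N and contact force between thermometer and label_printer below 0.05 N); the arm keeps its last pose, push and grip.
It fails at once if the label roll, the tin, the blue tape or the clip is shifted by more than 20 mm (distance of any of label_roll, seal_tin, blue_tape, clip from where it was at the start of the episode above 0.02 m).
It fails at once if the thermometer touches the label roll or the tin (contact force between thermometer and label_roll above 0.5 N or contact force between thermometer and seal_tin above 0.5 N).
It also fails if it takes over 35 s, if anything falls off the work surface, if the arm or the gripper's body presses on something with over 40 N, if the wrist force passes 120 N, or if a joint passes its speed limit or range.

## Working session

There is one attempt and no reset: what is moved stays moved. The work goes in short steps, Python scripts to look and compute and a shell command to move; the robot and the scene stay as the last step left them, time stands still between calls to the robot, and variables do not carry over. Pictures are saved under pics/ and viewed, at most 10 in all, crops included, and the job is handed in when it is done.

```bash
mkdir -p pics
python3 - <<'E'
from rig import *
import cv2, numpy as np
for n in("scene","top"):
    cv2.imwrite(f"pics/{n}0.png",capture(n)); m=camera_model(n); print(n,{k:np.round(np.array(v),3).tolist() for k,v in m.items()})
s=sense();print(s)
E
```

```text
scene {'fx': 426.727, 'fy': 426.727, 'cx': 261.757, 'cy': 192.739, 'world_from_camera': [[0.711, 0.526, -0.467, 17.192], [-0.703, 0.513, -0.492, -695.315], [-0.019, 0.678, 0.734, 745.532], [0.0, 0.0, 0.0, 1.0]]}
top {'fx': 470.805, 'fy': 470.805, 'cx': 252.12, 'cy': 194.058, 'world_from_camera': [[-0.026, 0.992, -0.124, 328.373], [-0.999, -0.029, -0.022, -306.408], [-0.025, 0.123, 0.992, 1056.262], [0.0, 0.0, 0.0, 1.0]]}
{'time_s': 0.1, 'joints': array([ 9.54615837e-01,  3.13381993e-01,  1.49835604e+00, -1.56530623e-05,
        1.33098009e+00, -2.23409719e-01]), 'dq': array([ 0.00016097, -0.00013178, -0.00089659, -0.00042455,  0.00119859,
        0.00018233]), 'tau': array([ 1.76561320e-03, -4.12899506e+01, -2.60139978e+01, -1.99927504e-04,
        3.07865143e-03,  3.58680006e-05]), 'eef_pos': array([200.83035392, 484.82661697, 230.80037478]), 'ee_rot': array([-2.22413542e-04,  1.95123620e-01,  9.80778495e-01, -5.16970556e-04]), 'force': array([-0.23298054, -0.31552435,  0.42728242]), 'wrist_torque': array([-0.03142455,  0.01735139, -0.02900685]), 'grip_force': 0.0, 'grip_width': 1.0012880754248534}
```

View pics/scene0.png

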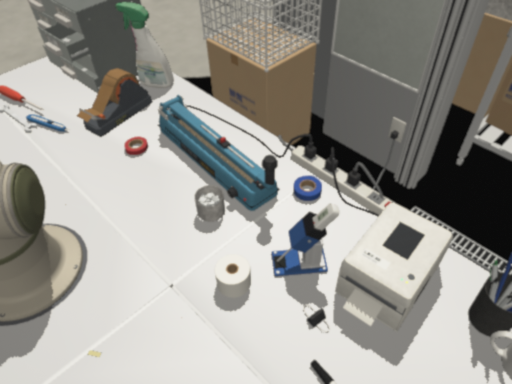

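View pics/top0.png

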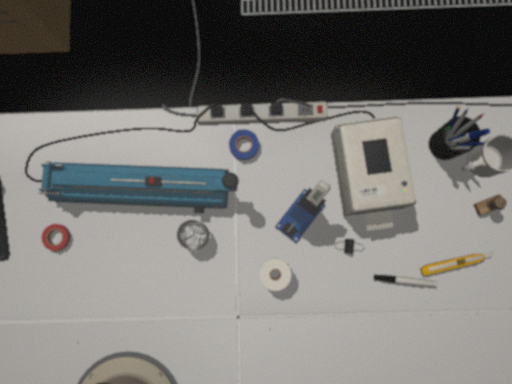

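The scene view shows the thermometer in the stand at about (325,218), the roll at (233,277) and the tin at (209,204). In the top view the thermometer is at (319,190), the stand base at (300,218), the roll at (275,275), the tin at (193,236) and the clip at (349,246). Next I'll crop and enlarge the stand in both views.

```bash
cat > h.py <<'E'
from rig import *
import cv2, numpy as np
def ray(n,u,v):
    m=camera_model(n);T=np.array(m["world_from_camera"])
    d=np.array([(u-m["cx"])/m["fx"],-(v-m["cy"])/m["fy"],-1.]);return T[:3,3],T[:3,:3]@d
def onz(n,u,v,z):
    o,d=ray(n,u,v);return o+d*(z-o[2])/d[2]
def two(a,b):
    (o,d),(p,e)=ray("scene",*a),ray("top",*b)
    s=np.linalg.lstsq(np.c_[d,-e],p-o,rcond=None)[0];x,y=o+d*s[0],p+e*s[1]
    return (x+y)/2,np.linalg.norm(x-y)
def proj(n,p):
    m=camera_model(n);T=np.array(m["world_from_camera"]);c=T[:3,:3].T@(np.array(p)-T[:3,3])
    return m["cx"]+m["fx"]*c[0]/-c[2], m["cy"]-m["fy"]*c[1]/-c[2]
E
python3 - <<'E'
from h import *
s=cv2.imread("pics/scene0.png");t=cv2.imread("pics/top0.png")
a=cv2.resize(s[195:285,262:352],(540,540),interpolation=cv2.INTER_CUBIC)
cv2.imwrite("pics/c1.png",a)
b=cv2.resize(t[170:250,265:345],(560,560),interpolation=cv2.INTER_CUBIC)
cv2.imwrite("pics/c2.png",b)
# roll top in top view
g=cv2.cvtColor(t,cv2.COLOR_BGR2HSV)
for nm,im,(x0,x1,y0,y1) in(("top",t,(250,305,250,300)),):
    print(onz("top",275,275,50),onz("top",193,236,54),onz("top",349,246,10),onz("top",244,145,19),onz("top",231,181,158))
hs=cv2.inRange(g,(100,120,40),(125,255,255));hs[:,:265]=0;hs[:,335:]=0;hs[:175]=0;hs[250:]=0
c=max(cv2.findContours(hs,0,2)[0],key=cv2.contourArea);print("blue",cv2.minAreaRect(c),onz("top",*cv2.minAreaRect(c)[0],8))
r=cv2.HoughCircles(cv2.cvtColor(t,6)[245:305,245:305],cv2.HOUGH_GRADIENT,1,30,param1=80,param2=10,minRadius=13,maxRadius=20);print(r+np.array([245,245,0]))
E
```

```text
[ 280.70705524 -328.00784515   50.        ] [ 367.1749266  -156.19790314   54.        ] [ 337.58701204 -493.39067601   10.        ] [ 569.5488105 -268.3220669   19.       ] [ 467.05448271 -246.58083427  158.        ]
blue ((287.64617919921875, 218.83078002929688), (10.915056228637695, 5.457528591156006), 7.125016689300537) [ 401.28097675 -361.01049345    8.        ]
[[[282.5        283.5         15.60000038]]]
```

View pics/c1.png

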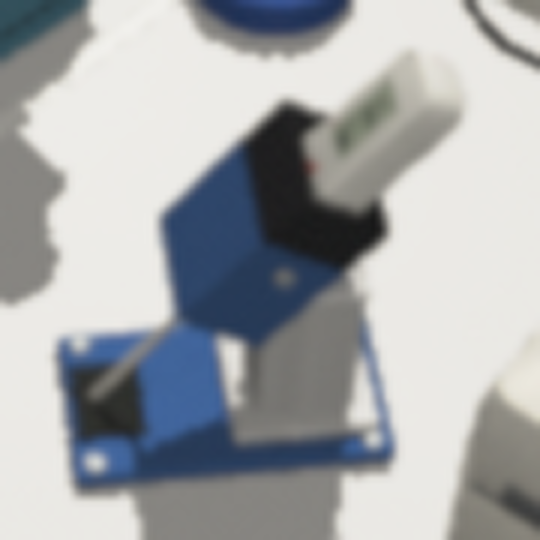

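View pics/c2.png

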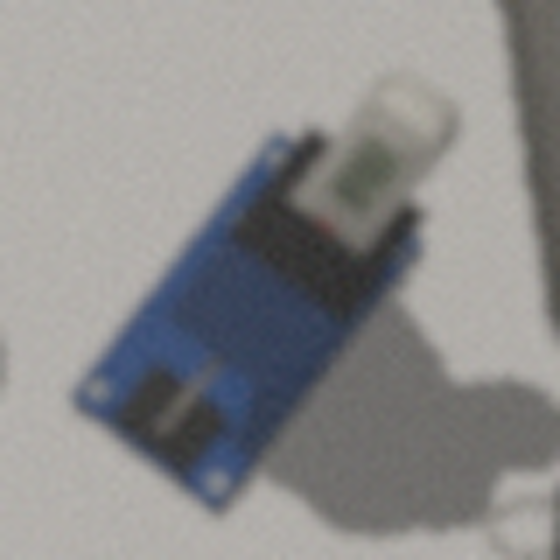

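The crops show:
- **Base corners:** c2 has (75,400), (220,510), (280,130) and (420,250). c1 has (60,340), (80,490) and (395,465).
- **Thermometer:** the display faces the tail side and up. The body end is at about (420,100) in c2 and (435,75) in c1.

Next step is to triangulate these.

```bash
cat >> h.py <<'E'
c1=lambda x,y:(262+(x-2.5)/6,195+(y-2.5)/6)
c2=lambda x,y:(265+(x-3)/7,170+(y-3)/7)
E
python3 - <<'E'
from h import *
np.set_printoptions(precision=1,suppress=True)
for nm,p in dict(L=(77,400),B=(220,508),T=(277,132),R=(420,252),h1=(97,390),h2=(217,480),h3=(275,152)).items(): print("top",nm,onz("top",*c2(*p),8))
for nm,p in dict(L=(60,342),B=(78,480),R=(393,455),h1=(80,345),h2=(95,462),h4=(372,440)).items(): print("scene",nm,onz("scene",*c1(*p),8))
# body features: black block upper face corners, display/body corners
for nm,a,b in [("mouthL body corner",(303,135),(290,200)),("body near R bottom",(322,200),(362,250)),("blk cornerL",(245,150),(235,240)),("blk cornerR",(275,245),(345,318)),
  ("blk far L",(287,103),(312,130)),("end L",(412,52),(375,80)),("end R",(465,95),(455,115)),("redbtn",(311,170),(325,225)),("display ctr",(365,120),(368,172))]:
    P,e=two(c1(*a),c2(*b)); print(nm,P,round(e,1))
E
```

```text
top L [ 384.5 -333.6    8. ]
top B [ 349.2 -377.6    8. ]
top T [ 468.4 -400.3    8. ]
top R [ 428.5 -444.2    8. ]
top h1 [ 387.5 -340.     8. ]
top h2 [ 358. -377.    8.]
top h3 [ 462.  -399.4    8. ]
scene L [ 383.1 -334.3    8. ]
scene B [ 347.7 -377.4    8. ]
scene R [ 428.7 -445.6    8. ]
scene h1 [ 387.1 -340.1    8. ]
scene h2 [ 356.7 -376.6    8. ]
scene h4 [ 428.3 -436.9    8. ]
mouthL body corner [ 432.7 -392.3  127.4] 0.6
body near R bottom [ 418.3 -412.3  125.8] 0.2
blk cornerL [ 423.1 -377.4  115.6] 0.3
blk cornerR [ 400.5 -408.4  116. ] 1.6
blk far L [ 442.9 -390.9  135.8] 23.0
end L [ 459.8 -412.3  160.8] 4.8
end R [ 450.9 -435.   166.3] 1.2
redbtn [ 425.5 -402.1  125. ] 0.7
display ctr [ 437.3 -412.   147.4] 1.6
```

```bash
cat >> h.py <<'E'
from scipy.spatial.transform import Rotation as Ro
np.set_printoptions(precision=2,suppress=True)
a=np.radians(-39.3);H=np.array([np.cos(a),np.sin(a),0]);S=np.array([-np.sin(a),np.cos(a),0]);Zw=np.array([0,0,1.])
b=np.radians(55);AX=np.cos(b)*H+np.sin(b)*Zw;N=-np.sin(b)*H+np.cos(b)*Zw
RG=np.c_[-AX,np.cross(-N,-AX),-N]
MOUTH=np.array([430.5,-408,127])+1*S
G=MOUTH+28*AX-20*N
def down(yaw):  # tool down, tool x at yaw deg
    c,s=np.cos(np.radians(yaw)),np.sin(np.radians(yaw));return np.array([[c,s,0],[s,-c,0],[0,0,-1.]])
def cur():
    s=sense();q=s["ee_rot"];return np.array(s["eef_pos"]),Ro.from_quat([q[1],q[2],q[3],q[0]]).as_matrix()
def plan(p0,R0,p1,R1,n):
    w=Ro.from_matrix(R0.T@R1).as_rotvec()/n
    A=sum(R0@Ro.from_rotvec(k*w).as_matrix() for k in range(n))
    s=np.linalg.solve(A,np.array(p1)-p0)
    return np.r_[s/25,np.degrees(w)/8]
E
python3 - <<'E'
from h import *
for p in((340,125),(345,213),(413,208),(403,120)):print("printer",onz("top",*p,117))
print("G",G,RG)
p,R=cur()
w1=(np.array([400,60,285]),down(145)); w2=(G-110*RG[:,2],RG)
print(np.round(plan(p,R,*w1,24),2)); print("pre",w2[0]);print(np.round(plan(*w1,*w2,24),2))
E
```

```text
printer [ 582.06 -468.67  117.  ]
printer [ 402.1  -469.71  117.  ]
printer [ 408.22 -604.61  117.  ]
printer [ 588.24 -596.69  117.  ]
G [ 456.24 -427.78  138.46] [[-0.44  0.63  0.63]
 [ 0.36  0.77 -0.52]
 [-0.82 -0.   -0.57]]
[-0.63 -0.46 -0.09 -0.   -0.    0.07]
pre [ 386.51 -370.7   201.56]
[-0.32 -0.58  0.32  0.01 -0.29  0.02]
```

```bash
R='[[[-0.63,-0.46,-0.09,0,0,0.07,50],[-0.63,-0.46,-0.09,0,0,0.07,50],[-0.63,-0.46,-0.09,0,0,0.07,50],[-0.63,-0.46,-0.09,0,0,0.07,50],[-0.63,-0.46,-0.09,0,0,0.07,50],[-0.63,-0.46,-0.09,0,0,0.07,50],[-0.63,-0.46,-0.09,0,0,0.07,50],[-0.63,-0.46,-0.09,0,0,0.07,50]]]' ; unset R
python3 -m crank '[[[-0.63,-0.46,-0.09,0,0,0.07,50],[-0.63,-0.46,-0.09,0,0,0.07,50],[-0.63,-0.46,-0.09,0,0,0.07,50],[-0.63,-0.46,-0.09,0,0,0.07,50],[-0.63,-0.46,-0.09,0,0,0.07,50],[-0.63,-0.46,-0.09,0,0,0.07,50],[-0.63,-0.46,-0.09,0,0,0.07,50],[-0.63,-0.46,-0.09,0,0,0.07,50]]]' 40
python3 -m crank '[[[-0.63,-0.46,-0.09,0,0,0.07,50],[-0.63,-0.46,-0.09,0,0,0.07,50],[-0.63,-0.46,-0.09,0,0,0.07,50],[-0.63,-0.46,-0.09,0,0,0.07,50],[-0.63,-0.46,-0.09,0,0,0.07,50],[-0.63,-0.46,-0.09,0,0,0.07,50],[-0.63,-0.46,-0.09,0,0,0.07,50],[-0.63,-0.46,-0.09,0,0,0.07,50]]]'
python3 -m crank '[[[-0.63,-0.46,-0.09,0,0,0.07,50],[-0.63,-0.46,-0.09,0,0,0.07,50],[-0.63,-0.46,-0.09,0,0,0.07,50],[-0.63,-0.46,-0.09,0,0,0.07,50],[-0.63,-0.46,-0.09,0,0,0.07,50],[-0.63,-0.46,-0.09,0,0,0.07,50],[-0.63,-0.46,-0.09,0,0,0.07,50],[-0.63,-0.46,-0.09,0,0,0.07,50]]]'
python3 - <<'E'
from h import *
p,R=cur();print(p,R,sense()["joints"],sense()["grip_width"])
print(plan(p,R,G-110*RG[:,2],RG,24))
E
```

```text
time_s: 0.9
eef_pos: [277.7, 348.3, 249.1]
ee_rot: [-0.0, 0.233, 0.972, -0.0]
force: [0.1, -0.2, -0.3]
grip_width: 0.584
grip_force: 0.0
time_s: 1.7
eef_pos: [343.3, 206.9, 267.2]
ee_rot: [-0.0, 0.271, 0.962, -0.0]
force: [0.3, 1.1, -0.1]
grip_width: 0.588
grip_force: 0.0
time_s: 2.5
eef_pos: [397.8, 60.8, 285.2]
ee_rot: [-0.0, 0.309, 0.951, -0.0]
force: [-0.4, 0.1, -1.3]
grip_width: 0.585
grip_force: 0.0
[397.77  60.76 285.17] [[-0.81  0.59 -0.  ]
 [ 0.59  0.81  0.  ]
 [ 0.   -0.   -1.  ]] [-0.14 -0.    1.73  0.    1.42 -1.08] 0.5845114813312181
[-0.33 -0.58  0.33  0.01 -0.29  0.02]
```

```bash
python3 -m crank '[[[-0.33,-0.58,0.33,0.01,-0.29,0.02,50],[-0.33,-0.58,0.33,0.01,-0.29,0.02,50],[-0.33,-0.58,0.33,0.01,-0.29,0.02,50],[-0.33,-0.58,0.33,0.01,-0.29,0.02,50],[-0.33,-0.58,0.33,0.01,-0.29,0.02,50],[-0.33,-0.58,0.33,0.01,-0.29,0.02,50],[-0.33,-0.58,0.33,0.01,-0.29,0.02,50],[-0.33,-0.58,0.33,0.01,-0.29,0.02,50]]]'
python3 -m crank '[[[-0.33,-0.58,0.33,0.01,-0.29,0.02,50],[-0.33,-0.58,0.33,0.01,-0.29,0.02,50],[-0.33,-0.58,0.33,0.01,-0.29,0.02,50],[-0.33,-0.58,0.33,0.01,-0.29,0.02,50],[-0.33,-0.58,0.33,0.01,-0.29,0.02,50],[-0.33,-0.58,0.33,0.01,-0.29,0.02,50],[-0.33,-0.58,0.33,0.01,-0.29,0.02,50],[-0.33,-0.58,0.33,0.01,-0.29,0.02,50]]]'
python3 -m crank '[[[-0.33,-0.58,0.33,0.01,-0.29,0.02,50],[-0.33,-0.58,0.33,0.01,-0.29,0.02,50],[-0.33,-0.58,0.33,0.01,-0.29,0.02,50],[-0.33,-0.58,0.33,0.01,-0.29,0.02,50],[-0.33,-0.58,0.33,0.01,-0.29,0.02,50],[-0.33,-0.58,0.33,0.01,-0.29,0.02,50],[-0.33,-0.58,0.33,0.01,-0.29,0.02,50],[-0.33,-0.58,0.33,0.01,-0.29,0.02,50]]]'
python3 - <<'E'
from h import *
p,R=cur();print(p,G-110*RG[:,2]);print(R,sense()["joints"])
for n in(8,16): print(plan(p,R,G-25*RG[:,2],RG,n))
a=capture("scene");b=capture("top")
cv2.imwrite("pics/p1.png",np.hstack([cv2.resize(a[130:290,200:360],(400,400)),cv2.resize(b[150:290,240:380],(400,400))]))
E
```

```text
time_s: 3.3
eef_pos: [388.0, -76.7, 229.6]
ee_rot: [0.152, 0.315, 0.935, -0.055]
force: [0.3, 0.7, -0.3]
grip_width: 0.584
grip_force: 0.0
time_s: 4.1
eef_pos: [386.1, -222.7, 201.4]
ee_rot: [0.3, 0.313, 0.894, -0.109]
force: [1.6, 0.1, 0.1]
grip_width: 0.585
grip_force: 0.0
time_s: 4.9
eef_pos: [399.3, -357.0, 241.4]
ee_rot: [0.408, 0.317, 0.842, -0.155]
force: [-0.3, 0.2, -0.2]
grip_width: 0.588
grip_force: 0.0
[ 399.28 -357.01  241.35] [ 386.51 -370.7   201.56]
[[-0.47  0.66  0.59]
 [ 0.41  0.75 -0.52]
 [-0.79 -0.   -0.62]] [-1.09 -0.01  2.13  1.1   0.32 -2.88]
[ 0.15 -0.09  0.54 -0.03 -0.05 -0.02]
[ 0.07 -0.04  0.27 -0.01 -0.03 -0.01]
```

View pics/p1.png

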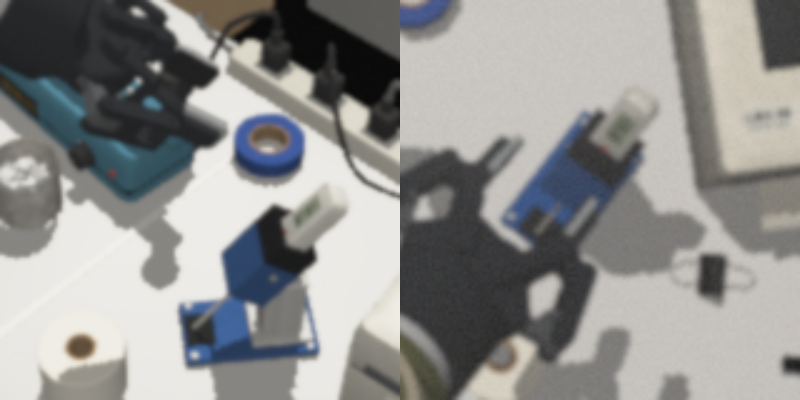

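The left half shows the gripper over the sealer, well clear of it, with the thermometer undisturbed. On the right it is approaching from the tail side. Joint 6 has reached its limit of -2.88, so I'll spin the wrist half a turn to get the equivalent grasp, and use a tool pitch 10° steeper.

```bash
python3 -m crank '[[[0,0,0,0,0,0.8,50],[0,0,0,0,0,1,50],[0,0,0,0,0,1,50],[0,0,0,0,0,1,50],[0,0,0,0,0,1,50],[0,0,0,0,0,1,50],[0,0,0,0,0,1,50],[0,0,0,0,0,1,50]]]'
python3 -m crank '[[[0,0,0,0,0,1,50],[0,0,0,0,0,1,50],[0,0,0,0,0,1,50],[0,0,0,0,0,1,50],[0,0,0,0,0,1,50],[0,0,0,0,0,1,50],[0,0,0,0,0,1,50],[0,0,0,0,0,1,50]]]'
python3 -m crank '[[[0,0,0,0,0,1,50],[0,0,0,0,0,1,50],[0,0,0,0,0,1,50],[0,0,0,0,0,1,50],[0,0,0,0,0,1,50],[0,0,0,0,0,1,50],[0,0,0,0,0,0.5,50],[0,0,0,0,0,0,50]]]'
cat >> h.py <<'E'
X=np.cross(AX,N);pz=np.radians(45);TZ=np.cos(pz)*H-np.sin(pz)*Zw
RG2=np.c_[np.cross(X,TZ),X,TZ];C2=MOUTH+30*AX;G2=C2+20*TZ
E
python3 - <<'E'
from h import *
p,R=cur();print(p,R,sense()["joints"],sense()["time_s"]);print(G2,RG2)
print(plan(p,R,G2-70*TZ,RG2,8))
E
```

```text
time_s: 5.8
eef_pos: [399.1, -355.5, 240.2]
ee_rot: [0.428, 0.709, 0.554, 0.081]
force: [-0.5, -0.2, -0.3]
grip_width: 0.585
grip_force: 0.0
time_s: 6.6
eef_pos: [399.1, -355.5, 240.2]
ee_rot: [0.32, 0.895, 0.094, 0.295]
force: [-0.1, -0.4, -0.6]
grip_width: 0.588
grip_force: 0.0
time_s: 7.4
eef_pos: [399.1, -355.6, 240.3]
ee_rot: [0.16, 0.847, -0.305, 0.406]
force: [-0.5, 0.5, -0.4]
grip_width: 0.585
grip_force: 0.0
[ 399.11 -355.62  240.34] [[ 0.48 -0.65  0.59]
 [-0.39 -0.76 -0.52]
 [ 0.78  0.02 -0.62]] [-1.09 -0.01  2.13  1.1   0.32  0.23] 7.4
[ 455.39 -427.08  137.43] [[ 0.55 -0.63  0.55]
 [-0.45 -0.77 -0.45]
 [ 0.71  0.   -0.71]]
[-0.07  0.09  0.33  0.02 -0.1   0.  ]
```

```bash
python3 -m crank '[[[-0.07,0.09,0.33,0.02,-0.1,0,50],[-0.07,0.09,0.33,0.02,-0.1,0,50],[-0.07,0.09,0.33,0.02,-0.1,0,50],[-0.07,0.09,0.33,0.02,-0.1,0,50],[-0.07,0.09,0.33,0.02,-0.1,0,50],[-0.07,0.09,0.33,0.02,-0.1,0,50],[-0.07,0.09,0.33,0.02,-0.1,0,50],[-0.07,0.09,0.33,0.02,-0.1,0,50]]]'
python3 - <<'E'
from h import *
p,R=cur();print(p,G2-70*TZ,R,sense()["joints"])
print(plan(p,R,G2,RG2,8))
a=capture("scene");b=capture("top")
cv2.imwrite("pics/p2.png",np.hstack([cv2.resize(a[150:270,250:370],(400,400)),cv2.resize(b[150:270,250:370],(400,400))]))
E
```

```text
time_s: 8.2
eef_pos: [418.5, -397.4, 187.0]
ee_rot: [0.133, 0.87, -0.309, 0.361]
force: [-0.9, -0.3, -0.4]
grip_width: 0.583
grip_force: 0.0
[ 418.45 -397.42  186.97] [ 417.09 -395.73  186.93] [[ 0.55 -0.63  0.55]
 [-0.44 -0.77 -0.45]
 [ 0.71  0.01 -0.7 ]] [-1.09  0.19  2.02  0.98  0.33  0.32]
[-0.01 -0.    0.34  0.01 -0.    0.  ]
```

View pics/p2.png

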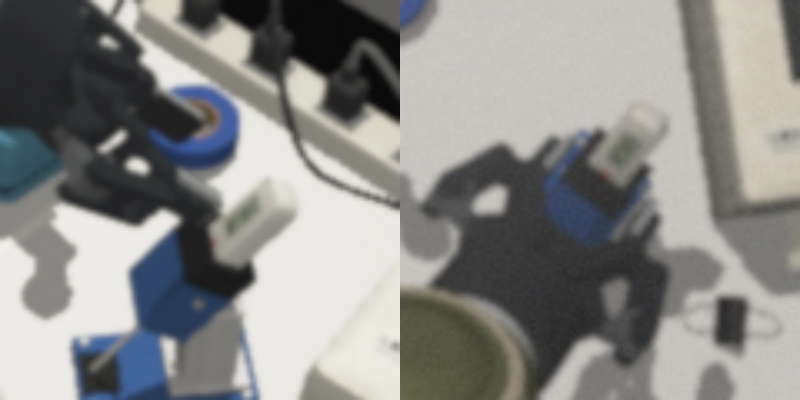

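The fingers straddle the body, evenly spaced on both sides in the right-hand view, so I'll advance 70 mm and close.

```bash
python3 -m crank '[[[-0.01,0,0.35,0.01,0,0,50],[-0.01,0,0.35,0.01,0,0,50],[-0.01,0,0.35,0.01,0,0,50],[-0.01,0,0.35,0.01,0,0,50],[-0.01,0,0.35,0.01,0,0,50],[-0.01,0,0.35,0.01,0,0,50],[-0.01,0,0.35,0.01,0,0,50],[-0.01,0,0.35,0.01,0,0,50]]]'
python3 -m crank '[[[0,0,0,0,0,0,35],[0,0,0,0,0,0,30],[0,0,0,0,0,0,22],[0,0,0,0,0,0,15],[0,0,0,0,0,0,15],[0,0,0,0,0,0,15],[0,0,0,0,0,0,15],[0,0,0,0,0,0,15]]]' 50
python3 - <<'E'
from h import *
p,R=cur();s=sense();print(p,G2,R,s["joints"],s["grip_width"]*85.4)
print(plan(p,R,p+150*AX,R,20))
a=capture("scene");b=capture("top")
cv2.imwrite("pics/p3.png",np.hstack([cv2.resize(a[150:270,250:370],(400,400)),cv2.resize(b[150:270,250:370],(400,400))]))
E
```

```text
time_s: 9.1
eef_pos: [455.8, -427.9, 136.9]
ee_rot: [0.129, 0.87, -0.307, 0.363]
force: [-0.4, -0.4, -0.1]
grip_width: 0.583
grip_force: 0.0
time_s: 9.9
eef_pos: [455.6, -427.7, 137.3]
ee_rot: [0.129, 0.87, -0.307, 0.363]
force: [-4.6, 3.9, 4.9]
grip_width: 0.296
grip_force: 52.5
[ 455.62 -427.68  137.29] [ 455.39 -427.08  137.43] [[ 0.55 -0.63  0.55]
 [-0.44 -0.78 -0.45]
 [ 0.71  0.   -0.7 ]] [-1.05  0.37  1.93  1.26  0.27  0.05] 25.2781517973511
[ 0.3   0.   -0.05  0.    0.    0.  ]
```

View pics/p3.png

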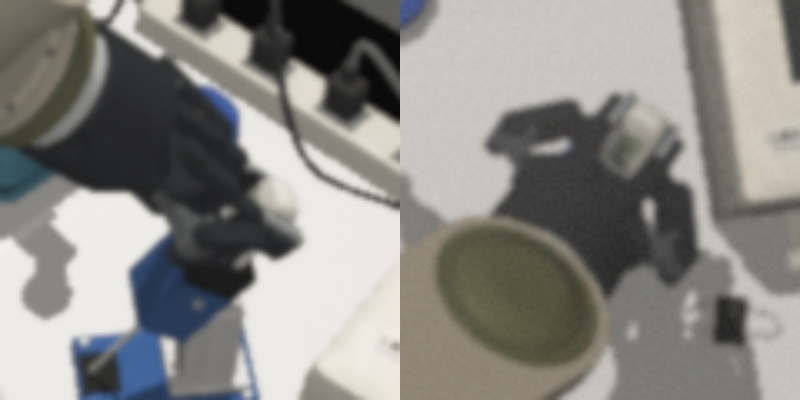

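The fingers hold the upper body across its width, with the opening at 25.3 mm and a grip of 52 N. Next I'll draw it out along the sleeve axis.

```bash
python3 -m crank '[[[0.15,0,-0.03,0,0,0,15],[0.3,0,-0.05,0,0,0,15],[0.3,0,-0.05,0,0,0,15],[0.3,0,-0.05,0,0,0,15],[0.3,0,-0.05,0,0,0,15],[0.3,0,-0.05,0,0,0,15],[0.3,0,-0.05,0,0,0,15],[0.3,0,-0.05,0,0,0,15]]]'
python3 - <<'E'
from h import *
p,R=cur();s=sense();print((p-[455.62,-427.68,137.29])@np.c_[AX,X,N],s["joints"],s["grip_width"]*85.4,s["wrist_torque"])
print(plan(p,R,np.array([455.62,-427.68,137.29])+155*AX,R,16))
E
```

```text
time_s: 10.8
eef_pos: [481.2, -448.5, 183.7]
ee_rot: [0.129, 0.87, -0.307, 0.363]
force: [0.1, 1.0, -0.5]
grip_width: 0.292
grip_force: 51.7
[56.96 -0.14 -0.39] [-1.02  0.35  1.8   0.82  0.33  0.53] 24.941715425826413 [ 0.28  0.29 -0.03]
[ 0.24  0.   -0.04  0.    0.    0.  ]
```

```bash
python3 -m crank '[[[0.25,0,-0.04,0,0,0,15],[0.25,0,-0.04,0,0,0,15],[0.25,0,-0.04,0,0,0,15],[0.25,0,-0.04,0,0,0,15],[0.25,0,-0.04,0,0,0,15],[0.25,0,-0.04,0,0,0,15],[0.25,0,-0.04,0,0,0,15],[0.25,0,-0.04,0,0,0,15]]]'
python3 -m crank '[[[0.25,0,-0.04,0,0,0,15],[0.25,0,-0.04,0,0,0,15],[0.25,0,-0.04,0,0,0,15],[0.25,0,-0.04,0,0,0,15],[0.25,0,-0.04,0,0,0,15],[0.25,0,-0.04,0,0,0,15],[0.25,0,-0.04,0,0,0,15],[0.25,0,-0.04,0,0,0,15]]]'
python3 - <<'E'
from h import *
p,R=cur();s=sense();print((p-[455.62,-427.68,137.29])@np.c_[AX,X,N],s["joints"],s["grip_width"]*85.4,s["force"])
a=capture("scene");b=capture("top")
cv2.imwrite("pics/p4.png",np.hstack([cv2.resize(a[90:290,200:400],(400,400)),cv2.resize(b[90:290,220:420],(400,400))]))
E
```

```text
time_s: 11.6
eef_pos: [504.3, -467.0, 225.1]
ee_rot: [0.129, 0.87, -0.307, 0.363]
force: [0.1, -0.0, -0.8]
grip_width: 0.296
grip_force: 51.7
time_s: 12.4
eef_pos: [527.3, -485.5, 266.4]
ee_rot: [0.129, 0.87, -0.307, 0.363]
force: [-0.1, 0.4, -0.7]
grip_width: 0.296
grip_force: 51.7
[158.58  -0.68  -1.34] [-0.98  0.37  1.53  0.44  0.52  0.96] 25.25032332189502 [-0.15  0.37 -0.72]
```

View pics/p4.png

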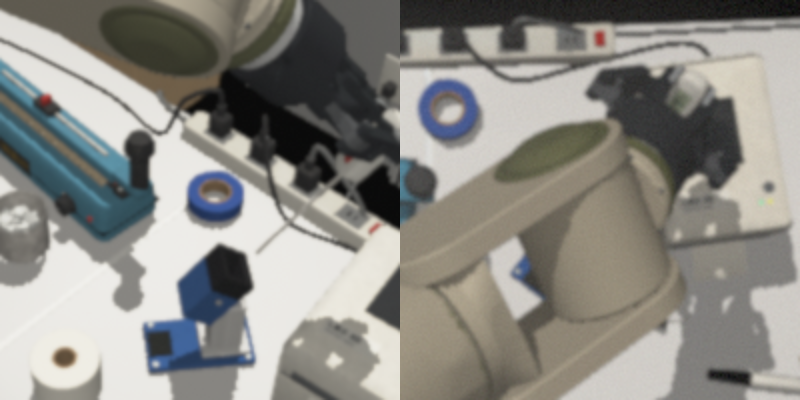

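The probe is fully out. Its tip shows at about (329,216) in the scene view, just above the black socket. The roll hub is at (232,268) in the scene view and (275,275) in the top view. Now I'll check the tip model and the roll centre, then plan the turn.

```bash
cat >> h.py <<'E'
R_GR=Ro.from_quat([.87,-.307,.363,.129]).as_matrix()
RTt=R_GR.T@np.c_[X,AX,N]      # thermometer axes in tool frame
TIPt=np.array([0,0,-20.])+RTt@np.array([0,-168,-4.])
def goal(roll,tipz,adeg):
    a=np.radians(adeg);A=np.array([np.cos(a),np.sin(a),0]);RT=np.c_[np.cross(A,Zw),A,Zw]
    Rg=RT@RTt.T;return np.r_[roll[:2],tipz]-Rg@TIPt,Rg
E
python3 - <<'E'
from h import *
p,R=cur();tip=p+R@TIPt;print("tip",tip,"px",proj("scene",tip),"seen 329,216")
t=cv2.imread("pics/top0.png");g=cv2.cvtColor(t,6);print(g[275,255:297:2])
m=np.zeros_like(g);m[250:300,250:300]=(g[250:300,250:300]>205)*255
c=max(cv2.findContours(m,0,2)[0],key=cv2.contourArea);print(cv2.minEnclosingCircle(c),cv2.contourArea(c))
u=two((232,268.5),(275,275));print(u, onz("scene",232,268.5,50),onz("top",275,275,50))
roll=np.array([281,-328]);pg,Rg=goal(roll,190,-90);print(pg,Rg)
n=24;st=plan(p,R,pg,Rg,n);print(np.round(st,3))
for k in range(n):
    p=p+R@(st[:3]*25);R=R@Ro.from_rotvec(np.radians(st[3:]*8)).as_matrix()
    if k%3==2:print(p,p+R@TIPt)
E
```

```text
tip [ 444.52 -417.88  141.03] px (np.float64(327.5983416592789), np.float64(216.3331379793991)) seen 329,216
[174 175 181 186 188 189 190 157 112 115 117 112  98 154 188 186 185 187
 150 118 145]Traceback (most recent call last):
  File "<stdin>", line 5, in <module>
ValueError: max() iterable argument is empty
```

Run:
```python
from h import *
p,R=cur()
t=cv2.imread("pics/top0.png");g=cv2.cvtColor(t,6);m=np.zeros_like(g);m[260:292,258:294]=(g[260:292,258:294]<140)*255
c=[q for q in cv2.findContours(m,0,2)[0] if cv2.contourArea(q)>20];print([(cv2.minEnclosingCircle(q)) for q in c])
print(g[256:296:2,275])
print(two((232,268.5),(275,275)), onz("scene",232,268.5,50),onz("top",275,275,50))
roll=np.array([281,-328]);pg,Rg=goal(roll,190,-90);print(pg,Rg)
n=24;st=plan(p,R,pg,Rg,n);print(np.round(st,3))
for k in range(n):
    p=p+R@(st[:3]*25);R=R@Ro.from_rotvec(np.radians(st[3:]*8)).as_matrix()
    if k%3==2:print(p,p+R@TIPt)
```

```text
[((281.5, 282.5), 14.30044937133789), ((274.73077392578125, 274.1153869628906), 5.596220970153809)]
[171 170 187 188 186 190 161 118 114 117 115  97 148 185 185 187 187 163
 119 115]
(array([ 281.01, -328.23,   50.26]), np.float64(0.7273352420108607)) [ 281.39 -328.31   50.  ] [ 280.71 -328.01   50.  ]
[ 281.07 -492.64  174.28] [[ 0.01 -1.    0.  ]
 [-0.99 -0.01  0.17]
 [-0.17 -0.   -0.99]]
[-0.22  0.41  0.06 -0.08 -0.27  0.26]
[ 501.1  -502.67  251.91] [ 419.83 -413.1   139.1 ]
[ 472.43 -515.14  236.6 ] [ 395.71 -405.72  139.16]
[ 441.92 -522.91  221.73] [ 372.52 -396.07  141.43]
[ 410.1  -525.88  207.91] [ 350.59 -384.5   146.09]
[ 377.53 -524.12  195.74] [ 330.24 -371.44  153.26]
[ 344.78 -517.78  185.76] [ 311.72 -357.34  162.99]
[ 312.44 -507.16  178.47] [ 295.25 -342.7   175.26]
[ 281.07 -492.64  174.28] [ 281. -328.  190.]
```

The roll centre at (281,-328,50) agrees in both views. The direct turn would pass too close over the stand, so I'll lift 50 mm first.

```bash
python3 -m crank '[[[0.18,0,-0.18,0,0,0,15],[0.18,0,-0.18,0,0,0,15],[0.18,0,-0.18,0,0,0,15],[0.18,0,-0.18,0,0,0,15],[0.18,0,-0.18,0,0,0,15],[0.18,0,-0.18,0,0,0,15],[0.18,0,-0.18,0,0,0,15],[0.18,0,-0.18,0,0,0,15]]]'
python3 - <<'E'
from h import *
p,R=cur();print(p,p+R@TIPt,sense()["joints"])
pg,Rg=goal([281,-328],190,-90)
n=24;st=np.round(plan(p,R,pg,Rg,n),2);print(st)
for k in range(n):
    p=p+R@(st[:3]*25);R=R@Ro.from_rotvec(np.radians(st[3:]*8)).as_matrix()
    if k%4==3:print(p,p+R@TIPt)
E
```

```text
time_s: 13.3
eef_pos: [526.8, -485.0, 317.5]
ee_rot: [0.129, 0.87, -0.307, 0.363]
force: [-0.4, 0.6, -0.5]
grip_width: 0.296
grip_force: 51.7
[ 526.84 -485.04  317.51] [ 443.8  -417.09  191.65] [-0.99  0.33  1.45  0.37  0.63  1.05]
[-0.25  0.42  0.14 -0.08 -0.27  0.26]
[ 492.49 -509.68  289.4 ] [ 412.06 -413.1   181.9 ]
[ 453.4  -525.1   260.93] [ 380.64 -403.64  175.45]
[ 410.87 -530.84  233.82] [ 350.5  -389.37  173.03]
[ 366.37 -526.85  209.73] [ 322.53 -371.17  175.16]
[ 321.45 -513.56  190.18] [ 297.53 -350.1   182.18]
[ 277.69 -491.78  176.49] [ 276.17 -327.35  194.19]
```

```bash
python3 -m crank '[[[-0.25,0.42,0.14,-0.08,-0.27,0.26,15],[-0.25,0.42,0.14,-0.08,-0.27,0.26,15],[-0.25,0.42,0.14,-0.08,-0.27,0.26,15],[-0.25,0.42,0.14,-0.08,-0.27,0.26,15],[-0.25,0.42,0.14,-0.08,-0.27,0.26,15],[-0.25,0.42,0.14,-0.08,-0.27,0.26,15],[-0.25,0.42,0.14,-0.08,-0.27,0.26,15],[-0.25,0.42,0.14,-0.08,-0.27,0.26,15]]]'
python3 -m crank '[[[-0.25,0.42,0.14,-0.08,-0.27,0.26,15],[-0.25,0.42,0.14,-0.08,-0.27,0.26,15],[-0.25,0.42,0.14,-0.08,-0.27,0.26,15],[-0.25,0.42,0.14,-0.08,-0.27,0.26,15],[-0.25,0.42,0.14,-0.08,-0.27,0.26,15],[-0.25,0.42,0.14,-0.08,-0.27,0.26,15],[-0.25,0.42,0.14,-0.08,-0.27,0.26,15],[-0.25,0.42,0.14,-0.08,-0.27,0.26,15]]]'
python3 - <<'E'
from h import *
p,R=cur();print(p,p+R@TIPt,sense()["joints"])
pg,Rg=goal([281,-328],175,-90)
st=np.round(plan(p,R,pg,Rg,8),2);print(st)
E
```

```text
time_s: 14.1
eef_pos: [453.0, -525.3, 260.4]
ee_rot: [0.066, 0.854, -0.462, 0.229]
force: [0.4, 0.1, -1.1]
grip_width: 0.292
grip_force: 51.6
time_s: 14.9
eef_pos: [365.9, -527.0, 209.2]
ee_rot: [0.0, 0.8, -0.594, 0.085]
force: [-0.5, 1.0, -0.5]
grip_width: 0.295
grip_force: 51.6
[ 365.91 -526.96  209.22] [ 322.32 -371.16  174.88] [-1.18  0.5   1.29  0.09  1.2   1.64]
[-0.24  0.41  0.22 -0.08 -0.26  0.27]
```

```bash
python3 -m crank '[[[-0.24,0.41,0.22,-0.08,-0.26,0.27,15],[-0.24,0.41,0.22,-0.08,-0.26,0.27,15],[-0.24,0.41,0.22,-0.08,-0.26,0.27,15],[-0.24,0.41,0.22,-0.08,-0.26,0.27,15],[-0.24,0.41,0.22,-0.08,-0.26,0.27,15],[-0.24,0.41,0.22,-0.08,-0.26,0.27,15],[-0.24,0.41,0.22,-0.08,-0.26,0.27,15],[-0.24,0.41,0.22,-0.08,-0.26,0.27,15]]]'
python3 - <<'E'
from h import *
p,R=cur();print(p,p+R@TIPt,(R@RTt)[:,2])
pg,Rg=goal([281,-328],150,-90)
st=np.round(plan(p,R,pg,Rg,6),2);print(st)
E
```

```text
time_s: 15.7
eef_pos: [280.6, -492.4, 159.5]
ee_rot: [0.063, -0.704, 0.705, 0.059]
force: [0.4, 0.2, -0.4]
grip_width: 0.291
grip_force: 51.6
[ 280.55 -492.36  159.52] [ 281.45 -327.8   176.02] [-0. -0.  1.]
[ 0.03 -0.    0.17 -0.    0.01 -0.01]
```

```bash
python3 -m crank '[[[0.03,0,0.17,0,0,0,15],[0.03,0,0.17,0,0,0,15],[0.03,0,0.17,0,0,0,15],[0.03,0,0.17,0,0,0,15],[0.03,0,0.17,0,0,0,15],[0.03,0,0.17,0,0,0,15],[0,0,0,0,0,0,15],[0,0,0,0,0,0,15]]]'
python3 - <<'E'
from h import *
p,R=cur();tip=p+R@TIPt;print(p,tip,(R@RTt)[:,2],proj("scene",tip),proj("top",tip))
a=capture("scene");b=capture("top")
x0=np.hstack([cv2.resize(a[180:380,180:380],(400,400)),cv2.resize(b[190:340,230:380],(400,400))])
cv2.imwrite("pics/p5.png",x0)
E
```

```text
time_s: 16.5
eef_pos: [281.6, -493.0, 134.0]
ee_rot: [-0.063, 0.705, -0.704, -0.058]
force: [-0.0, -0.6, -0.6]
grip_width: 0.295
grip_force: 51.6
[ 281.64 -492.98  134.01] [ 282.04 -328.37  150.02] [-0. -0.  1.] (np.float64(228.25067198892975), np.float64(236.75745769974694)) (np.float64(276.3837885087149), np.float64(276.7875924654345))
```

View pics/p5.png

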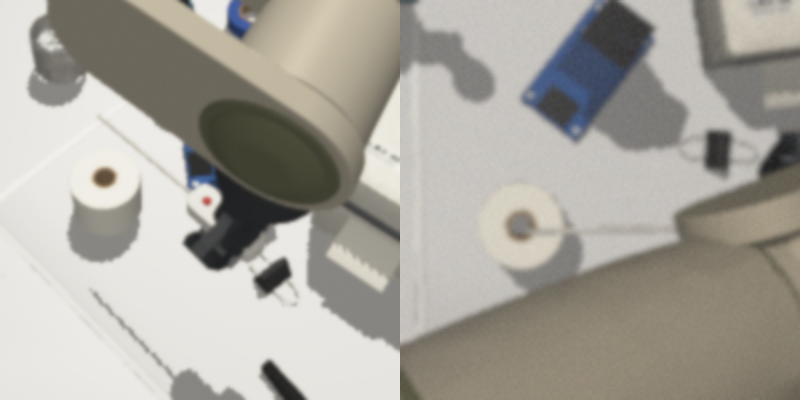

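The tip is seen at about (276,277) in the top view, over the roll's hub, and at (228.5,238) in the scene view. Both match the computed tip at z = 150 mm, and the thermometer is level and clear of everything else. Handing in.

```bash
python3 -c "
from rig import *
print(finish_job())"
```

```text
the job is handed in; nothing more can be done
None
```

I handed in the job at about 16.6 s with the thermometer still in the gripper, level with its display up, and its tip about 1 mm from the roll's centre and 100 mm above the roll; the hand-in gave no verdict.

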